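# Dock the handpiece and hold its reset

## Robot

A 6-joint arm with a two-finger parallel gripper is mounted at the origin on the work surface. World frame = base frame: x ahead of the robot, y to its left, z up, the work surface at z = 0. Lengths are in m, angles in rad, forces in N, time in s.
With the tool pointing down it reaches from about 0.3 to 0.875 m from the base axis. Payload 6.4 kg.
Tool frame: the origin (TCP) lies at the very end of the fingers, on their centre line; the grasp point (between the pads) lies 19 mm behind it; z points along the fingers, y is the line along which they close (so a half turn about z gives the same grasp; the last joint's range is limited). The gripper opens to 85 mm and grips with 20 to 120 N. Pads are 22 mm wide; open, the fingers measure 114 mm over their backs; the gripper's body (76 mm by 85 mm) begins 54 mm behind the grasp point. The pads swing forward as they close: fully open they stand 13 mm farther back than shut.
Start: joints at [1.046, 0.181, 1.607, -0, 1.354, -0.206], TCP at [0.18, 0.546, 0.231] pointing down, gripper open.
Joint ranges: [-2.99, 2.99], [-0.89, 2.07], [0.3, 2.58], [-1.14, 4.28], [0, 2.63], [-3.12, 3.12]. Speed limits (rad/s): [2.57, 2.57, 3.01, 3.14, 3.14, 3.14].

## Interface

Orientations are given as a unit quaternion [w, x, y, z].
In Python, from bench import ctrl, optics, hand_in gives the robot as it stands (ctrl), with the cameras (optics) and the job as plain functions.
- The arm moves only by the shell command python3 jog.py 'ROWS'. ROWS is a JSON list of rows, 1 to 10 of them, each of 7 numbers: dx, dy, dz in m, then a rotation vector rx, ry, rz in rad, then the opening from 0.0 (shut) to 1.0 (fully open); each row is the pose to reach, as a shift and turn from the pose commanded when the command began, along the tool's axes at that moment; what a row does not reach only later rows make up. A row lasts 1/8 s, in which the tool goes at most 0.0625 m and 0.188 rad, less where a joint would pass 70% of its speed; a pose out of reach is approached as far as the arm can. The fingers move at their own pace and stop on an object; the grip force is fixed at half the most. Time passes only in rows, so rows that do not move let the fingers close. It prints the time, the measured TCP pose, the force, the opening and the grip force at its end.
- ctrl.get_obs(): the state, without advancing time (a new reading comes with each control period).
- optics.camera(name): name is "side" or "top" or "wrist"; returns the picture (420x560x3 uint8, blue, green, red); there is no depth.
- optics.camera_params(name): a dict with "fovy" (degrees; the focal length in pixels is half the picture's height over the tangent of half this angle, whatever the lens; pixels are square), "cx", "cy" (the principal point, pixels), "view" (4x4, takes a point from world to camera coordinates). Camera axes: x right, y up, looking along -z (the intrinsics and any distortion apply to the point x, -y, -z); pixel columns grow to the right and rows downward; lengths in m; the calibration is good to about 2 mm. A picture is of the moment at which its call begins: read the wrist's pose just before it. camera_params takes no time and is no camera call; for the wrist camera it gives the pose at the moment of the call.
- hand_in(): hands the job in; it is judged then, once.
The state is a dict: "time_s": time; "q": joint angles; "dq": joint speeds; "joint_efforts": joint torques, N m; "eef_pos": TCP position; "eef_rot": TCP orientation; "wrist_force": force on the tool from outside, world axes, zero at the start; "torque": the same for the moment, N m; "opening": opening from 0.0 (shut) to 1.0 (fully open); "grasp_force": force on a finger pad.
Only numpy, scipy, OpenCV 4.12 (cv2) and the standard library are available. Lean on these libraries where they do the work, as an engineer would, in place of code of your own. Each camera call takes 0.05 s, during which the arm holds its last target. There are 200 camera calls.

## Task

The cordless handpiece has been left standing on the bench: first lay it gently on its side in the two V-shaped saddles of its charging dock, either way round, resting fully in both, and let go of it without dropping it. Then take the yellow-handled reset pin out of its wooden block, reach its steel shaft down through the orange-ringed opening in the dock and press the recessed red button fully down; finish while still gripping the pin and holding the button down. Leave the bottle, the cup and the hammer where they are.

Things in the scene. Friction and masses are not known exactly. Their poses are not given: they have to be found in the camera images.
- dock: Fixed charging dock. Origin: bench level, under its middle; z up, y along the saddles' axis, +x to the console. Grey base plate 12 mm thick, x -100..110, y -85..85 mm. Two black V saddles for the handpiece at x -60 mm (see cradle). White console x 33..103, y -85..85 mm, flat top 54 mm up, with the orange-ringed opening, a green screen and two small green lights.
- cradle (a point): Where the handpiece's mid point lies when it rests in both saddles: dock x -60, y 0, 52 mm above the bench; the handpiece lies along the dock's y. Saddles: 90 degree Vs open upwards, tops 49 mm up, 60 mm wide in x, each 8 mm thick, at y -36 and +36 mm; between them 64 mm is free down to the base plate for fingers.
- opening (a point): Centre of the mouth of the round opening in the console's flat top, at x = 68, y = 35 mm in the dock's frame, 54 mm above the bench. A straight vertical bore 16 mm in diameter (rim bevelled 1.5 mm), painted round with an orange ring 29 mm across; the red button lies 16 mm down the bore.
- button_top (a point): Centre of the top face of the red reset button (14 mm across), 16 mm below the mouth of the opening when released; goes down with the button.
- reset (a joint): Travel of the reset button in m: 0 released, 0.006 fully down. Sprung: about 1.5 N starts it, 5 N holds it fully down against its stop; springs back when let go.
- handpiece: Cordless handpiece, loose, 0.13 to 0.25 kg: blue cylinder 34 mm in diameter and 100 mm long, then an aluminium nose tapering from 29 to 10 mm over another 18 mm; 118 mm in all, round about its axis. Origin: centre of its flat foot; z along its axis to the nose. Starts standing upright on the bench on its foot.
- handpiece_mid (a point): Point on the handpiece's axis 50 mm from its foot: the middle of the blue cylinder.
- block: Dark wooden block, fixed, 80 (x) by 90 (y) by 64 mm high. Origin: centre of its underside. At x = -12, y = 0 mm a vertical hole 9 mm wide goes right through, with the reset pin in it; along its +x edge, at x = 31 mm, a row of burrs stands 9 mm proud.
- pin: Reset pin, loose, 40 g: yellow handle 16 mm in diameter, 60 mm long, on a straight steel shaft 5 mm in diameter, 55 mm long. Origin: tip of the shaft; z along the pin to the handle (shoulder at z 55 mm, top at 115 mm). Starts upright in the block, shaft in the hole, the shoulder resting on the block's top, the whole handle clear above it.
- pin_tip (a point): The tip of the pin's steel shaft (the pin's origin).
- bottle: Bystander: amber bottle with black cap, 44 mm in diameter, 85 mm tall, loose. Origin: centre of its underside.
- cup: Bystander: open steel cup, 64 mm across the rim, 50 mm tall, loose. Origin: centre of its underside.
- hammer: Bystander: small hammer with wooden handle and steel head lying on the bench, 150 mm long. Origin: under its handle; own x along the handle towards the head.

How it is judged:
By the outcome, as a careful person would: the job done as asked, in the order asked, and still so for the second after the job is handed in, while the arm keeps its last pose, push and grip.
It also fails if it takes over 61 s, if anything falls off the work surface, if the arm or the gripper's body presses on something with over 40 N, if the wrist force passes 120 N, or if a joint passes its speed limit or range.

## Working session

There is one attempt and no reset: what is moved stays moved. The work goes in short steps, Python scripts to look and compute and a shell command to move; the robot and the scene stay as the last step left them, time stands still between calls to the robot, and variables do not carry over. Pictures are saved under pics/ and viewed, at most 10 in all, crops included, and the job is handed in when it is done.

```bash
ls; mkdir -p pics
python3 - <<'E'
from bench import ctrl, optics, hand_in
import cv2,numpy as np
o=ctrl.get_obs();print({k:np.round(v,3) for k,v in o.items()})
for n in("top","side"):
    p=optics.camera_params(n);print(n,p)
    cv2.imwrite(f"pics/{n}0.png",optics.camera(n))
print(optics.camera_params("wrist"))
E
```

```text
bench.py
jog.py
pics
{'time_s': np.float64(0.0), 'q': array([ 1.046,  0.182,  1.608, -0.   ,  1.354, -0.206]), 'dq': array([ 0.001, -0.002,  0.001,  0.001,  0.   ,  0.001]), 'joint_efforts': array([-1.0000e-03, -4.4487e+01, -3.5134e+01, -0.0000e+00,  9.0000e-03,
       -0.0000e+00]), 'eef_pos': array([0.18 , 0.546, 0.23 ]), 'eef_rot': array([-0.   ,  0.159,  0.987, -0.001]), 'wrist_force': array([-0.03 ,  0.461, -0.692]), 'torque': array([-0.063, -0.005, -0.042]), 'grasp_force': np.float64(0.0), 'opening': np.float64(1.003)}
top {'fovy': 50.01945630199588, 'cx': 283.1202844560484, 'cy': 206.67164463791931, 'view': array([[-2.57105421e-02, -9.99459230e-01,  2.04991503e-02,
        -9.91902433e-04],
       [ 9.83204624e-01, -2.15753949e-02,  1.81226846e-01,
        -5.84392111e-01],
       [-1.80686567e-01,  2.48142998e-02,  9.83227652e-01,
        -1.19032971e+00],
       [ 0.00000000e+00,  0.00000000e+00,  0.00000000e+00,
         1.00000000e+00]])}
side {'fovy': 55.33262252739633, 'cx': 279.39564943144586, 'cy': 211.72264473421666, 'view': array([[-0.99829543, -0.05702177,  0.01244018,  0.59152647],
       [ 0.04897331, -0.70249002,  0.71000661, -0.05750884],
       [-0.03174674,  0.70940559,  0.70408512, -0.92129874],
       [ 0.        ,  0.        ,  0.        ,  1.        ]])}
{'fovy': 60.78763118181929, 'cx': 283.6764880486918, 'cy': 215.58487058248832, 'view': array([[ 0.3137769 ,  0.9494961 , -0.00110047, -0.57391841],
       [-0.91220241,  0.30113053, -0.27786176,  0.03565442],
       [-0.26349728,  0.08819046,  0.96062044, -0.37888784],
       [ 0.        ,  0.        ,  0.        ,  1.        ]])}
```

View pics/top0.png

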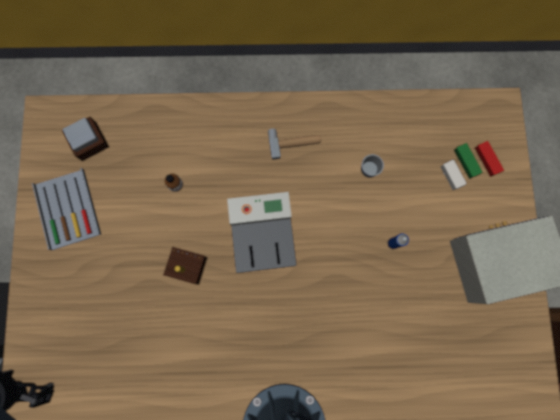

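View pics/side0.png

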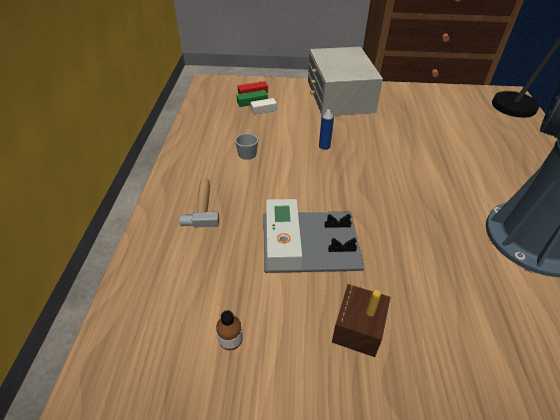

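Run:
```python
import cv2,numpy as np
t=cv2.imread("pics/top0.png");s=cv2.imread("pics/side0.png")
cv2.imwrite("pics/tc.png",cv2.resize(t[185:290,150:310],None,fx=5,fy=5,interpolation=cv2.INTER_CUBIC))
a=cv2.resize(s[192:352,255:395],None,fx=3.7,fy=3.7,interpolation=cv2.INTER_CUBIC)
b=cv2.resize(s[100:156,310:344],None,fx=6,fy=6,interpolation=cv2.INTER_CUBIC)
c=np.zeros((600,800,3),np.uint8);c[:a.shape[0],:a.shape[1]]=a;c[:b.shape[0],540:540+b.shape[1]]=b
d=cv2.resize(t[225:255,380:415],None,fx=6,fy=6,interpolation=cv2.INTER_CUBIC);c[380:380+d.shape[0],540:540+d.shape[1]]=d
cv2.imwrite("pics/sc.png",c)
```

```text
(no output)
```

View pics/tc.png

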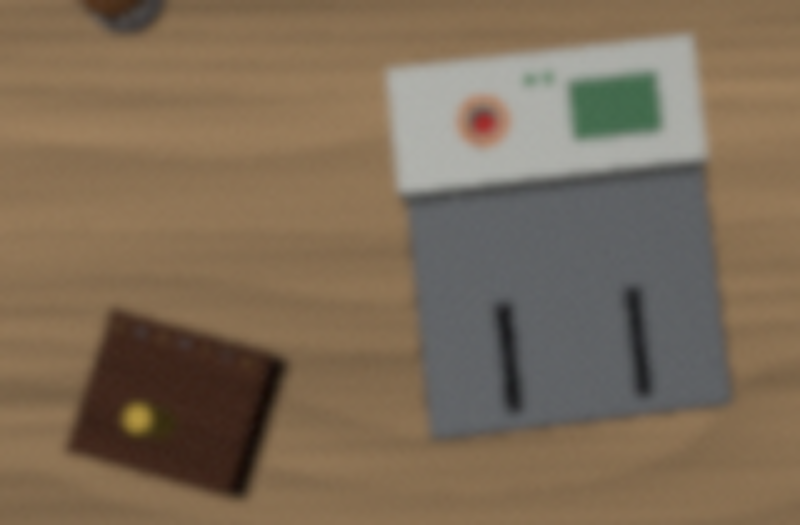

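View pics/sc.png

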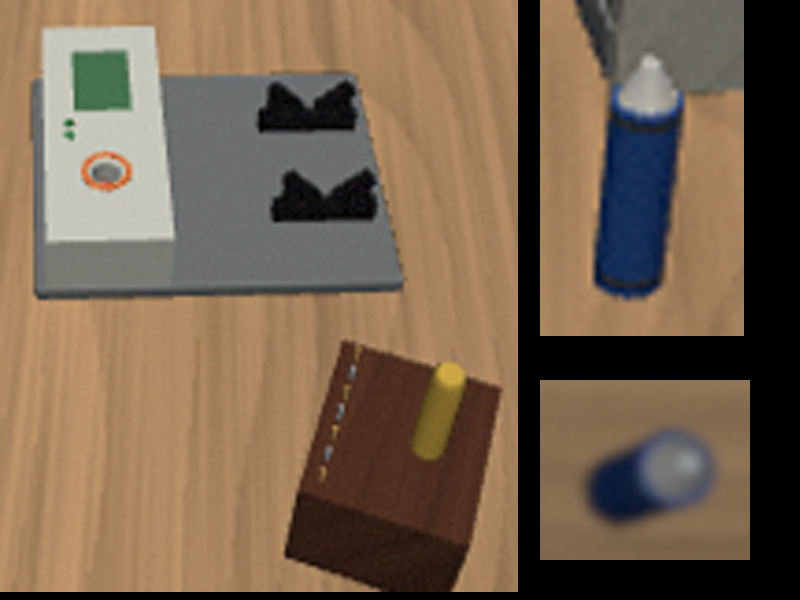

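```bash
cat > h.py <<'E'
import numpy as np,pickle
from scipy.optimize import least_squares
from scipy.spatial.transform import Rotation as R
def proj(p,P,H=420):
    f=H/2/np.tan(np.radians(p["fovy"]/2));c=np.atleast_2d(P)@p["view"][:3,:3].T+p["view"][:3,3]
    return np.c_[p["cx"]-f*c[:,0]/c[:,2],p["cy"]+f*c[:,1]/c[:,2]]
def T(x,P):
    c,s=np.cos(x[2]),np.sin(x[2]);P=np.atleast_2d(P)
    return np.c_[x[0]+c*P[:,0]-s*P[:,1],x[1]+s*P[:,0]+c*P[:,1],P[:,2]]
def fit(obs,x0,label=""):  # obs: list of (cam params, px Nx2, local pts Nx3 m)
    fun=lambda x:np.concatenate([(proj(p,T(x,P))-u).ravel() for p,u,P in obs])
    r=least_squares(fun,x0,loss='soft_l1',f_scale=1);print(label,np.round(r.x,4),"res",np.round(r.fun.reshape(-1,2),1).tolist());return r.x
E
python3 - <<'E'
from h import *
from bench import ctrl, optics, hand_in
t=optics.camera_params("top");s=optics.camera_params("side")
tc=lambda a:np.array(a,float)/5+[150,185]-.4
sc=lambda a:np.array(a,float)/3.7+[255,192]-.36
m=lambda a:np.array(a,float)/1000
C=[(103,85,54),(103,-85,54),(33,-85,54),(33,85,54),(-100,85,12),(-100,-85,12),(68,35,54)]
fit([(t,tc([(387,68),(695,35),(706,162),(400,195),(433,438),(732,404),(484,121)]),m(C)),
 (s,sc([(47,240),(43,30),(155,27),(174,240),(402,285),(352,74),(106,172)]),m(C))],[.5,.05,.1],"dock")
B=[(40,45,64),(40,-45,64),(-40,-45,64),(-40,45,64),(-12,0,124)]
fit([(t,tc([(112,310),(270,358),(237,492),(68,450),(138,418)]),m(B)),
 (s,sc([(300,490),(345,341),(500,388),(468,545),(451,373)]),m(B))],[.5,.25,-.2],"block")
h=lambda a:(np.array(a,float)-[540,0])/6+[310,100]-.4
k=lambda a:(np.array(a,float)-[540,380])/6+[380,225]-.4
fit([(t,k([(688,464),(677,466)]),m([(0,0,118),(0,0,100)])),(s,h([(652,57),(630,282)]),m([(0,0,118),(0,0,0)]))],[.5,-.25,0],"hand")
E
```

```text
dock [0.5157 0.0477 0.0897] res [[-0.7, 0.3], [-1.3, 0.2], [-0.5, -0.5], [-1.0, -0.2], [-1.6, 0.5], [-0.6, 0.3], [-0.8, 0.1], [-0.7, -0.5], [-0.3, -1.5], [-0.3, -1.0], [-0.1, -1.1], [0.6, -1.7], [1.2, -1.6], [-0.1, -1.1]]
block [ 0.4299  0.2574 -0.2984] res [[-1.0, -0.5], [-0.4, -1.0], [-2.9, 1.4], [-1.6, 0.5], [-0.9, 0.3], [-0.7, -0.8], [-0.6, -1.2], [0.6, -0.9], [0.5, -0.3], [-0.1, -0.7]]
hand [ 0.4807 -0.3252  0.    ] res [[-0.2, 0.2], [-0.3, 0.6], [-0.2, -0.2], [-0.5, -1.6]]
```

```bash
cat > go.py <<'E'
from h import *
from bench import ctrl, optics, hand_in
def Rot(head,pitch):
    "tool z = heading*cos(pitch) - up*sin(pitch) (deg), tool y = up x heading"
    a,p=np.radians([head,pitch]);h=np.array([np.cos(a),np.sin(a),0]);u=np.array([0,0,1.])
    z=h*np.cos(p)-u*np.sin(p);y=np.cross(u,h);return np.c_[np.cross(y,z),y,z]
def cur():
    o=ctrl.get_obs();q=o["eef_rot"];return o["eef_pos"],R.from_quat([q[1],q[2],q[3],q[0]]).as_matrix()
def delta(p,Rt,grasp=True,frm=None):
    "grasp: p is the grasp point, 19 mm behind TCP"
    p0,R0=frm or cur();p=np.array(p,float)+(0.019*Rt[:,2] if grasp else 0)
    d=R0.T@(p-p0);rv=R.from_matrix(R0.T@Rt).as_rotvec()
    print("d",np.round(d,4),"rv",np.round(rv,4),"rows>=",round(max(np.linalg.norm(d)/.0625,np.linalg.norm(rv)/.188),1));return p,Rt
E
python3 - <<'E'
from go import *
delta([.40,.12,.30],Rot(-20,90),False)
E
```

```text
d [-0.3423 -0.3353 -0.0691] rv [-0.0016 -0.0003  0.0303] rows>= 7.7
```

```bash
python3 jog.py '[[-0.342,-0.335,-0.069,0,0,0.03,1],[-0.342,-0.335,-0.069,0,0,0.03,1],[-0.342,-0.335,-0.069,0,0,0.03,1],[-0.342,-0.335,-0.069,0,0,0.03,1],[-0.342,-0.335,-0.069,0,0,0.03,1],[-0.342,-0.335,-0.069,0,0,0.03,1],[-0.342,-0.335,-0.069,0,0,0.03,1],[-0.342,-0.335,-0.069,0,0,0.03,1],[-0.342,-0.335,-0.069,0,0,0.03,1],[-0.342,-0.335,-0.069,0,0,0.03,1]]'
python3 - <<'E'
from go import *
import cv2
print(np.round(cur()[0],3))
p=optics.camera_params("wrist");im=optics.camera("wrist");pickle.dump(p,open("w1.pkl","wb"))
cv2.imwrite("pics/w1.png",cv2.resize(im,None,fx=1.4,fy=1.4,interpolation=cv2.INTER_CUBIC))
E
```

```text
time_s: 1.35
eef_pos: [0.3995, 0.121, 0.2998]
eef_rot: [-0.001, 0.174, 0.985, 0.0]
wrist_force: [0.7, 0.5, 0.1]
opening: 0.998
grasp_force: 0.0
[0.4   0.121 0.3  ]
```

View pics/w1.png

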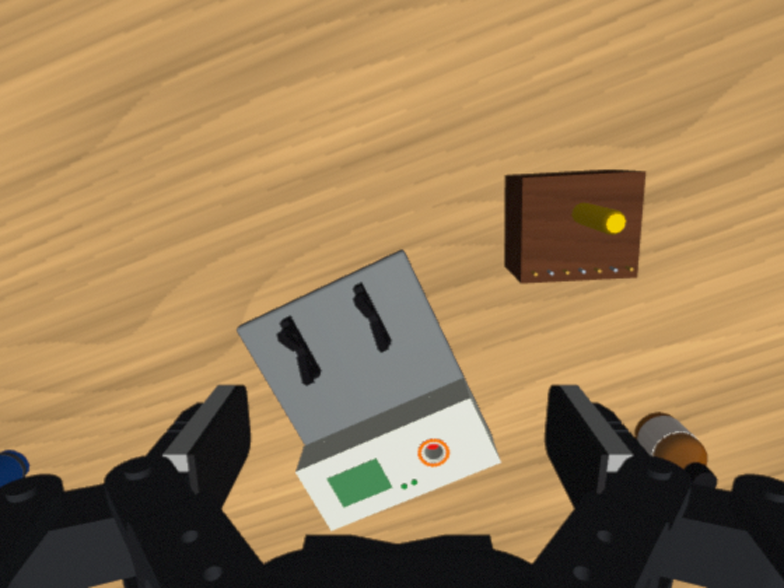

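Run:
```python
from go import *
w=pickle.load(open("w1.pkl","rb"))
t=lambda a:(np.array(a,float)+.5)/1.4-.5
m=lambda a:np.array(a,float)/1000
C=[(103,85,54),(103,-85,54),(33,-85,54),(33,85,54),(-100,85,12),(-100,-85,12),(68,35,54)]
x=fit([(w,t([(500,462),(332,529),(297,472),(472,399),(404,250),(238,327),(433,452)]),m(C))],[.5,.05,.1],"dock")
print(T(x,[[-.06,0,.052],[.068,.035,.054]]))
B=[(40,45,64),(40,-45,64),(-40,-45,64),(-40,45,64),(-12,0,124)]
x=fit([(w,t([(638,276),(522,282),(521,177),(645,171),(616,222)]),m(B))],[.5,.25,-.2],"block")
print(T(x,[[-.012,0,.1]]))
q=[.481-.12*.83,-.325+.12*.56,.28]
delta(q,Rot(-34,30))
```

```text
dock [0.5147 0.0493 0.0867] res [[1.3, 0.5], [-0.4, 0.9], [-0.9, -0.7], [-0.4, -0.8], [1.0, -0.3], [-1.9, 0.7], [1.0, 0.2]]
[[0.45489859 0.04405379 0.052     ]
 [0.57938585 0.09000945 0.054     ]]
block [ 0.4288  0.2579 -0.2887] res [[-0.2, 0.1], [-0.5, 0.7], [0.7, 0.2], [0.3, -1.0], [-0.2, -0.1]]
[[0.4172614  0.26128377 0.1       ]]
d [-0.1285 -0.3666  0.0292] rv [ 0.1283 -1.0429  0.2226] rows>= 6.2
```

```bash
python3 jog.py '[[-0.1285,-0.3666,0.029,0.128,-1.043,0.223,1],[-0.1285,-0.3666,0.029,0.128,-1.043,0.223,1],[-0.1285,-0.3666,0.029,0.128,-1.043,0.223,1],[-0.1285,-0.3666,0.029,0.128,-1.043,0.223,1],[-0.1285,-0.3666,0.029,0.128,-1.043,0.223,1],[-0.1285,-0.3666,0.029,0.128,-1.043,0.223,1],[-0.1285,-0.3666,0.029,0.128,-1.043,0.223,1],[-0.1285,-0.3666,0.029,0.128,-1.043,0.223,1],[-0.1285,-0.3666,0.029,0.128,-1.043,0.223,1]]'
python3 - <<'E'
from go import *
import cv2
print(np.round(ctrl.get_obs()["q"],2))
p=optics.camera_params("wrist");im=optics.camera("wrist");pickle.dump(p,open("w2.pkl","wb"))
cv2.imwrite("pics/w2.png",im)
Rt=Rot(-34,30);g=np.array([.481,-.3255,.05])
delta(g-.13*Rt[:,2],Rt);delta(g,Rt)
print(proj(p,[[.481,-.3255,0],[.481,-.3255,.118]]))
E
```

```text
time_s: 2.52
eef_pos: [0.3986, -0.2704, 0.2732]
eef_rot: [0.477, 0.255, 0.828, -0.145]
wrist_force: [-0.5, 0.2, -0.7]
opening: 0.996
grasp_force: 0.0
[-1.21 -0.82  2.58  0.94  0.66 -2.73]
d [ 0.143  -0.0012  0.0871] rv [ 0.0007 -0.0042 -0.0024] rows>= 2.7
d [ 0.1425 -0.0012  0.2171] rv [ 0.0007 -0.0042 -0.0024] rows>= 4.2
[[284.14477615 -23.24707699]
 [284.53713205  94.4149935 ]]
```

View pics/w2.png

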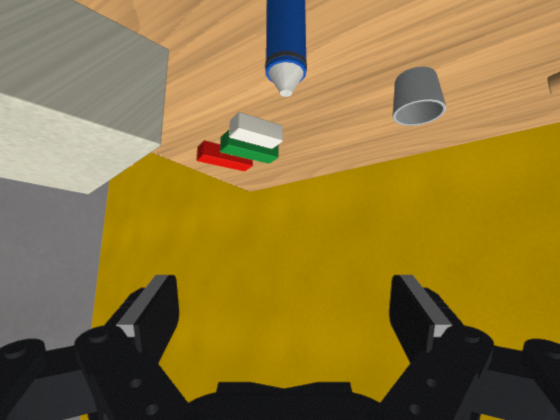

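```bash
python3 jog.py '[[0.05,-0.001,0.05,0,0,0,1],[0.1,-0.001,0.09,0,0,0,1],[0.143,-0.001,0.127,0,-0.004,-0.002,1],[0.143,-0.001,0.127,0,-0.004,-0.002,1],[0.143,-0.001,0.127,0,-0.004,-0.002,1]]'
python3 - <<'E'
from go import *
print(np.round(ctrl.get_obs()["q"],2))
Rt=Rot(-34,30);g=np.array([.481,-.3255,.05])
delta(g,Rt)
E
```

```text
time_s: 3.2
eef_pos: [0.4216, -0.2624, 0.1891]
eef_rot: [0.45, 0.264, 0.842, -0.138]
wrist_force: [0.5, 0.6, -0.2]
opening: 0.997
grasp_force: 0.0
[-1.04 -0.47  2.58  1.32  0.37 -3.12]
d [ 0.0669 -0.0186  0.1668] rv [-0.0079 -0.0679 -0.0107] rows>= 2.9
```

```bash
cat > kin.py <<'E'
from go import *
Rz=lambda a:R.from_euler('z',a).as_matrix();Ry=lambda a:R.from_euler('y',a).as_matrix()
LO=np.array([-2.99,-.89,.3,-1.14,0,-3.12]);HI=np.array([2.99,2.07,2.58,4.28,2.63,3.12])
def fk(q,L,off):
    r0,h,l1,e,l2,lt=L
    A=Rz(q[0]);B=A@Ry(q[1]);C=A@Ry(q[1]+q[2]);D=C@Rz(q[3])@Ry(q[4])@Rz(q[5]+off)
    return A@[r0,0,h]+B@[0,0,l1]+C@[e,0,l2]+D@[0,0,lt],D
def ik(p,Rt,L,off,n=12):
    best=None;rng=np.random.default_rng(0)
    f=lambda q:(lambda P,D:np.r_[(P-p)*5,R.from_matrix(D.T@Rt).as_rotvec()])(*fk(q,L,off))
    for i in range(n):
        r=least_squares(f,ctrl.get_obs()["q"].clip(LO+.01,HI-.01) if i==0 else rng.uniform(LO,HI),bounds=(LO,HI))
        if r.cost<1e-6:
            m=min((r.x-LO).min(),(HI-r.x).min())
            if best is None or m>best[0]:best=(m,r.x)
    return best
E
python3 - <<'E'
from kin import *
o=ctrl.get_obs()
S=[([1.046,.182,1.608,0,1.354,-.206],[.18,.546,.23]),([-1.21,-.82,2.58,.94,.66,-2.73],[.3986,-.2704,.2732]),(o["q"],o["eef_pos"])]
D=fk(o["q"],[0]*6,0)[1];print("off",(R.from_matrix(D.T@cur()[1])).as_rotvec())
off=R.from_matrix(D.T@cur()[1]).as_rotvec()[2]
f=lambda L:np.r_[np.concatenate([fk(q,L,off)[0]-p for q,p in S])*100,(L-[0,.4,.4,0,.4,.2])*.03]
r=least_squares(f,[0,.4,.4,0,.4,.2]);L=r.x;print(L,np.round(r.fun/100,4))
pickle.dump((L,off),open("L.pkl","wb"))
g=np.array([.481,-.3255,.05]);c=np.array([.455,.0435,.052])
for hd in(-20,0,20,40,60):
  for fl in(0,1):
    Rt=Rot(hd,30)@Rz(np.pi*fl);print(hd,fl,ik(g+.019*Rt[:,2],Rt,L,off))
for hd in(95,-85):
  for fl in(0,1):
    Rt=Rot(hd,120)@Rz(np.pi*fl);print("lay",hd,fl,ik(c+.019*Rt[:,2],Rt,L,off))
E
```

```text
off [-3.37288319e-16 -2.94407066e-16  1.57079633e+00]
[-0.23137132  0.46844508  0.66107143  0.19379834  0.74576224  0.56908083] [ 1.069e-01 -5.040e-02 -3.180e-02  6.000e-04  1.050e-02  2.900e-02
 -2.650e-02 -1.520e-02  2.800e-03 -1.000e-04  0.000e+00  1.000e-04
  1.000e-04  1.000e-04  1.000e-04]
-20 0 (np.float64(0.27237194271491605), array([-1.36848412,  0.38528895,  2.30762806,  1.82527803,  0.86675416,
        2.07686929]))
-20 1 (np.float64(0.2723719429443969), array([-1.36848412,  0.38528895,  2.30762806,  1.82527802,  0.86675416,
       -1.06472336]))
0 0 (np.float64(0.5058990280597735), array([-1.55661592,  0.48292783,  2.07410097,  1.27310547,  1.13321153,
        2.22582046]))
0 1 (np.float64(0.5058990274605284), array([-1.55661592,  0.48292783,  2.07410097,  1.27310547,  1.13321153,
       -0.91577219]))
20 0 (np.float64(0.7612109609286319), array([-1.50263172,  0.60211813,  1.81878904,  1.02063771,  1.35180275,
        2.27778769]))
20 1 (np.float64(0.7612109597070391), array([-1.50263172,  0.60211813,  1.81878904,  1.02063771,  1.35180275,
       -0.86380496]))
40 0 (np.f
[... 361 characters left out ...]
,
        2.25330891]))
60 1 (np.float64(0.8589806833254865), array([-1.25296786,  0.85408245,  1.31008354,  0.71931148,  1.77101932,
       -0.88828374]))
lay 95 0 (np.float64(0.6852557482743946), array([ 0.63486695,  0.36376694,  1.7623876 , -0.45474425,  1.33315289,
       -2.41349556]))
lay 95 1 (np.float64(0.6852557486188633), array([ 0.63486694,  0.36376694,  1.7623876 , -0.45474425,  1.33315289,
        0.72809709]))
lay -85 0 (np.float64(0.811290157831146), array([-0.44851649,  0.3593778 ,  1.76870984,  0.45898321,  1.32699104,
       -0.71970155]))
lay -85 1 (np.float64(0.6981088946495464), array([-0.44851649,  0.3593778 ,  1.76870984,  0.45898321,  1.32699104,
        2.42189111]))
```

```bash
sed -i 's/r0,h,l1,e,l2,lt=L/r0,h,l1,e,l2,lt,dy=L/; s/\[r0,0,h\]/[r0,dy,h]/' kin.py
cat > fitk.py <<'E'
from kin import *
o=ctrl.get_obs();off=np.pi/2
S=[([1.046,.182,1.608,0,1.354,-.206],[.18,.546,.2305]),([-1.21,-.82,2.58,.94,.66,-2.73],[.3986,-.2704,.2732]),([-1.04,-0.47,2.58,1.32,0.37,-3.12],[.4216,-.2624,.1891]),(o["q"],o["eef_pos"])]
pr=np.array([0,.4,.4,0,.4,.2,.12])
f=lambda L:np.r_[np.concatenate([fk(q,L,off)[0]-p for q,p in S])*100,(L-pr)*.03]
r=least_squares(f,pr);L=r.x;print(np.round(L,3),np.round(r.fun/100,4))
pickle.dump((L,off),open("L.pkl","wb"))
E
python3 fitk.py
python3 - <<'E'
from kin import *
L,off=pickle.load(open("L.pkl","rb"));print(fk([-1.21,-.82,2.58,.94,.66,-2.73],L,off)[1]-R.from_quat([.255,.828,-.145,.477]).as_matrix())
g=np.array([.481,-.3255,.05]);c=np.array([.455,.0435,.052])
def t(n,p,hd,pt):
  for fl in(0,1):
    Rt=Rot(hd,pt)@Rz(np.pi*fl);b=ik(p+.019*Rt[:,2],Rt,L,off);print(n,hd,fl,b and np.round(np.r_[b],2).tolist() if 0 else (b and (round(b[0],2),np.round(b[1],2))))
for hd in(-30,-10,10,30):t("g",g,hd,30)
for hd in(95,-85):t("lay",c,hd,120)
E
```

```text
[-0.008  0.315  0.443  0.085  0.522  0.323  0.117] [ 0.0003 -0.0004  0.0005 -0.0002 -0.0002 -0.0004 -0.0003 -0.0001  0.0001
  0.0009  0.0004 -0.0001 -0.     -0.      0.      0.      0.      0.
 -0.    ]
[[ 0.00090654  0.00499849 -0.00341578]
 [ 0.00353354 -0.00341209 -0.00372306]
 [ 0.00073496  0.00044832 -0.00125949]]
g -30 0 (np.float64(0.26), array([-1.03,  0.43,  2.32,  2.45,  0.72,  1.85]))
g -30 1 (np.float64(0.26), array([-1.03,  0.43,  2.32,  2.45,  0.72, -1.29]))
g -10 0 (np.float64(0.35), array([-1.24,  0.47,  2.23,  1.79,  0.89,  2.07]))
g -10 1 (np.float64(0.35), array([-1.24,  0.47,  2.23,  1.79,  0.89, -1.07]))
g 10 0 (np.float64(0.52), array([-1.31,  0.54,  2.06,  1.35,  1.08,  2.19]))
g 10 1 (np.float64(0.52), array([-1.31,  0.54,  2.06,  1.35,  1.08, -0.95]))
g 30 0 (np.float64(0.74), array([-1.29,  0.65,  1.84,  1.06,  1.3 ,  2.23]))
g 30 1 (np.float64(0.74), array([-1.29,  0.65,  1.84,  1.06,  1.3 , -0.91]))
lay 95 0 (np.float64(0.47), array([ 0.17,  0.34,  1.97, -0.64,  0.98, -2.65]))
lay 95 1 (np.float64(0.5), array([ 0.17,  0.34,  1.97, -0.64,  0.98,  0.49]))
lay -85 0 (np.float64(0.6), array([-0.47,  0.34,  1.98,  0.48,  1.17, -0.83]))
lay -85 1 (np.float64(0.6), array([-0.47,  0.34,  1.98,  0.48,  1.17,  2.31]))
```

```bash
cat > way.py <<'E'
from kin import *
L,off=pickle.load(open("L.pkl","rb"))
def solve(p,hd,pt,fl,grasp=True,q0=None):
    Rt=Rot(hd,pt)@Rz(np.pi*fl);p=np.array(p)+(.019*Rt[:,2] if grasp else 0);b=ik(p,Rt,L,off);print("q",b and np.round(b[1],2));return b[1],p,Rt
def ways(qt,n,p0=None):
    q0=ctrl.get_obs()["q"]
    for i in range(1,n+1):
        P,D=fk(q0+(qt-q0)*i/n,L,off);print(np.round(P,3),end=" ");delta(P,D,False)
E
python3 - <<'E'
from way import *
Rt=Rot(30,30);g=np.array([.481,-.3255,.05])
q,p,_=solve(g-.13*Rt[:,2]+[0,0,.16],30,30,1);ways(q,4)
solve(g-.13*Rt[:,2],30,30,1)
E
```

```text
q [-1.5   0.25  1.81  0.9   1.67 -0.64]
[ 0.469 -0.288  0.217] d [-0.0526  0.0062  0.0288] rv [-0.2052  0.111   0.5855] rows>= 3.4
[ 0.48  -0.315  0.236] d [-0.0826 -0.0099  0.039 ] rv [-0.3271  0.3678  1.1717] rows>= 6.8
[ 0.456 -0.344  0.251] d [-0.0929 -0.0474  0.0276] rv [-0.3049  0.7455  1.7412] rows>= 10.2
[ 0.398 -0.374  0.265] d [-0.0882 -0.1046 -0.0066] rv [-0.0732  1.2116  2.2582] rows>= 13.6
q [-1.5   0.53  1.83  0.9   1.48 -0.88]
```

```bash
python3 jog.py '[[-0.053,0.006,0.029,-0.205,0.111,0.586,1],[-0.053,0.006,0.029,-0.205,0.111,0.586,1],[-0.053,0.006,0.029,-0.205,0.111,0.586,1],[-0.053,0.006,0.029,-0.205,0.111,0.586,1],[-0.083,-0.01,0.039,-0.327,0.368,1.172,1],[-0.083,-0.01,0.039,-0.327,0.368,1.172,1],[-0.083,-0.01,0.039,-0.327,0.368,1.172,1],[-0.083,-0.01,0.039,-0.327,0.368,1.172,1]]'
python3 - <<'E'
from way import *
print(np.round(ctrl.get_obs()["q"],2))
Rt=Rot(30,30);g=np.array([.481,-.3255,.05])
q,p,_=solve(g-.13*Rt[:,2]+[0,0,.16],30,30,1);ways(q,2)
E
```

```text
time_s: 4.2
eef_pos: [0.4793, -0.318, 0.2369]
eef_rot: [0.333, 0.63, 0.629, 0.309]
wrist_force: [1.0, 0.3, 0.3]
opening: 0.998
grasp_force: 0.0
[-1.26 -0.11  2.19  1.11  1.02 -1.87]
q [-1.5   0.25  1.81  0.9   1.67 -0.64]
[ 0.457 -0.345  0.251] d [-0.0278 -0.0023 -0.0258] rv [0.0621 0.2353 0.6296] rows>= 3.6
[ 0.398 -0.374  0.265] d [-0.0578 -0.0256 -0.081 ] rv [0.2718 0.4378 1.2689] rows>= 7.3
```

```bash
python3 jog.py '[[-0.028,-0.002,-0.026,0.062,0.235,0.63,1],[-0.028,-0.002,-0.026,0.062,0.235,0.63,1],[-0.028,-0.002,-0.026,0.062,0.235,0.63,1],[-0.028,-0.002,-0.026,0.062,0.235,0.63,1],[-0.058,-0.026,-0.081,0.272,0.438,1.269,1],[-0.058,-0.026,-0.081,0.272,0.438,1.269,1],[-0.058,-0.026,-0.081,0.272,0.438,1.269,1],[-0.058,-0.026,-0.081,0.272,0.438,1.269,1],[-0.058,-0.026,-0.081,0.272,0.438,1.269,1]]'
python3 - <<'E'
from way import *
print(np.round(ctrl.get_obs()["q"],2))
Rt=Rot(30,30)@Rz(np.pi);g=np.array([.481,-.3255,.05])
delta(g-.13*Rt[:,2],Rt);delta(g-.05*Rt[:,2],Rt);delta(g,Rt)
E
```

```text
time_s: 5.32
eef_pos: [0.3976, -0.3735, 0.2644]
eef_rot: [-0.129, 0.837, 0.226, 0.482]
wrist_force: [0.6, 0.7, -0.3]
opening: 1.001
grasp_force: 0.0
[-1.49  0.24  1.81  0.9   1.67 -0.64]
d [-0.1374 -0.0002  0.0799] rv [-0.0006  0.0024  0.0028] rows>= 2.5
d [-1.372e-01 -1.000e-04  1.599e-01] rv [-0.0006  0.0024  0.0028] rows>= 3.4
d [-1.370e-01 -1.000e-04  2.099e-01] rv [-0.0006  0.0024  0.0028] rows>= 4.0
```

```bash
python3 jog.py '[[-0.05,0,0.03,0,0.002,0.003,1],[-0.1,0,0.06,0,0.002,0.003,1],[-0.137,0,0.08,0,0.002,0.003,1],[-0.137,0,0.115,0,0.002,0.003,1],[-0.137,0,0.145,0,0.002,0.003,1],[-0.137,0,0.17,0,0.002,0.003,1],[-0.137,0,0.19,0,0.002,0.003,1],[-0.137,0,0.21,0,0.002,0.003,1],[-0.137,0,0.21,0,0.002,0.003,1]]'
python3 jog.py '[[0,0,0,0,0,0,0.5],[0,0,0,0,0,0,0.42],[0,0,0,0,0,0,0.38],[0,0,0,0,0,0,0.2],[0,0,0,0,0,0,0],[0,0,0,0,0,0,0],[0,0,0,0,0,0,0]]'
python3 - <<'E'
from way import *
print(np.round(ctrl.get_obs()["q"],2),cur()[0]-.019*cur()[1][:,2])
E
```

```text
time_s: 6.45
eef_pos: [0.4962, -0.3154, 0.0402]
eef_rot: [-0.131, 0.836, 0.225, 0.483]
wrist_force: [-0.5, -0.4, -0.9]
opening: 1.003
grasp_force: 0.0
time_s: 7.32
eef_pos: [0.4957, -0.3171, 0.041]
eef_rot: [-0.13, 0.836, 0.224, 0.483]
wrist_force: [-3.7, -1.2, 4.2]
opening: 0.372
grasp_force: 58.5
[-1.29  0.65  1.84  1.07  1.29 -0.91] [ 0.48147447 -0.32537583  0.05044103]
```

```bash
python3 jog.py '[[0.04,0,-0.023,0,0,0,0],[0.08,0,-0.046,0,0,0,0],[0.113,0,-0.065,0,0,0,0],[0.113,0,-0.065,0,0,0,0]]'
python3 - <<'E'
from way import *
q,p,_=solve([.455,.0435,.15],95.04,120,1);ways(q,4)
E
```

```text
time_s: 7.82
eef_pos: [0.4964, -0.318, 0.1731]
eef_rot: [-0.128, 0.837, 0.225, 0.483]
wrist_force: [-0.4, -0.2, -1.5]
opening: 0.371
grasp_force: 59.0
q [ 0.17  0.16  1.95 -0.58  1.15  0.35]
[ 0.484 -0.14   0.107] d [-0.0172 -0.1604  0.1006] rv [ 0.4082 -0.4063 -0.0814] rows>= 3.1
[ 0.433 -0.051  0.075] d [-0.0449 -0.2636  0.1165] rv [ 0.6028 -0.8553 -0.318 ] rows>= 5.8
[ 0.417 -0.017  0.083] d [-0.0354 -0.3008  0.1155] rv [ 0.5657 -1.2239 -0.7078] rows>= 8.1
[0.456 0.034 0.134] d [ 0.0375 -0.3253  0.1411] rv [ 0.3262 -1.3811 -1.2041] rows>= 9.9
```

Run:
```python
from way import *
from scipy.spatial.transform import Slerp
p0,R0=cur();q,p,Rt=solve([.455,.0435,.20],95.04,120,1)
delta(p,Rt,False)
sl=Slerp([0,1],R.from_matrix([R0,Rt]))
for a in(.25,.5,.75,1):
    P=p0+(p-p0)*a;Q=sl(a).as_matrix();b=ik(P,Q,L,off);print(P.round(3),b and b[1].round(2))
    print("foot",(P-.019*Q[:,2]-.05*(Q@R0.T)[:,2]).round(3))
```

```text
q [ 0.17  0.08  1.92 -0.55  1.24  0.29]
d [ 0.0808 -0.3251  0.116 ] rv [ 0.3262 -1.3811 -1.2041] rows>= 9.9
[ 0.486 -0.23   0.176] [-1.09  0.09  1.99  0.74  1.23 -0.68]
foot [ 0.469 -0.255  0.144]
[ 0.476 -0.142  0.178] [-0.74 -0.11  2.06  0.36  1.05 -0.46]
foot [ 0.461 -0.179  0.162]
[ 0.466 -0.054  0.181] [-0.27 -0.12  2.04 -0.16  1.03 -0.03]
foot [ 0.458 -0.097  0.181]
[0.456 0.034 0.184] [ 0.17  0.08  1.92 -0.55  1.24  0.29]
foot [ 0.459 -0.006  0.2  ]
```

```bash
python3 jog.py '[[0.081,-0.325,0.116,0.326,-1.381,-1.204,0],[0.081,-0.325,0.116,0.326,-1.381,-1.204,0],[0.081,-0.325,0.116,0.326,-1.381,-1.204,0],[0.081,-0.325,0.116,0.326,-1.381,-1.204,0],[0.081,-0.325,0.116,0.326,-1.381,-1.204,0],[0.081,-0.325,0.116,0.326,-1.381,-1.204,0],[0.081,-0.325,0.116,0.326,-1.381,-1.204,0],[0.081,-0.325,0.116,0.326,-1.381,-1.204,0],[0.081,-0.325,0.116,0.326,-1.381,-1.204,0],[0.081,-0.325,0.116,0.326,-1.381,-1.204,0]]'
python3 - <<'E'
from way import *
import cv2
print(np.round(ctrl.get_obs()["q"],2))
Rt=Rot(95.04,120)@Rz(np.pi)
delta([.455,.0435,.075],Rt);delta([.455,.0435,.052],Rt)
im=optics.camera("side");a=cv2.resize(im[90:290,240:440],None,fx=2.9,fy=2.9,interpolation=cv2.INTER_CUBIC);cv2.imwrite("pics/s2.png",a)
E
```

```text
time_s: 9.07
eef_pos: [0.4552, 0.0356, 0.1824]
eef_rot: [0.185, 0.658, 0.711, -0.165]
wrist_force: [0.0, -1.1, -2.7]
opening: 0.368
grasp_force: 59.2
[ 0.15  0.07  1.92 -0.53  1.23  0.28]
d [ 0.0581 -0.0004  0.1094] rv [ 0.0023 -0.0225 -0.0121] rows>= 2.0
d [ 0.0692 -0.0006  0.1296] rv [ 0.0023 -0.0225 -0.0121] rows>= 2.3
```

View pics/s2.png

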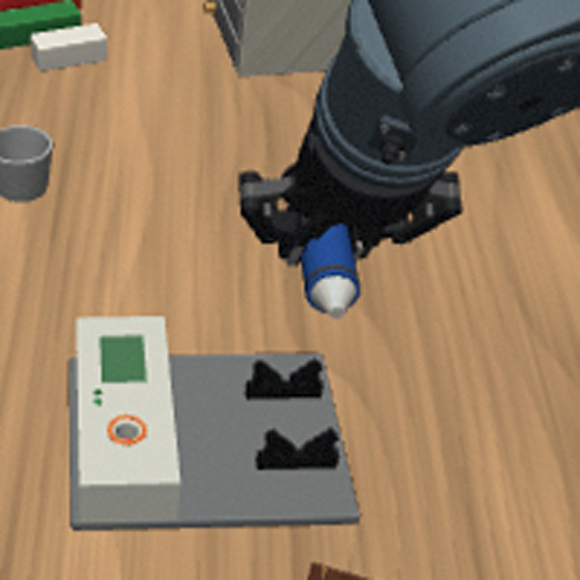

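```bash
python3 - <<'E'
from way import *
s=optics.camera_params("side");p,Q=cur()
ax=Q@(Rot(30,30)@Rz(np.pi)).T@[0,0,1];print("axis",ax);print(proj(s,p-.019*Q[:,2]+.068*ax))
E
python3 jog.py '[[0.03,0,0.05,0.002,-0.022,-0.012,0],[0.05,0,0.09,0.002,-0.022,-0.012,0],[0.058,0,0.109,0.002,-0.022,-0.012,0],[0.058,0,0.109,0.002,-0.022,-0.012,0],[0.058,0,0.109,0.002,-0.022,-0.012,0]]'
python3 - <<'E'
from way import *
import cv2
Rt=Rot(95.04,120)@Rz(np.pi)
delta([.455,.0435,.054],Rt);delta([.455,.0435,.052],Rt);print(cur()[1][:,2],Rt[:,2])
im=optics.camera("side");cv2.imwrite("pics/s3.png",cv2.resize(im[160:280,310:430],None,fx=4.8,fy=4.8,interpolation=cv2.INTER_CUBIC))
s=optics.camera_params("side");p,Q=cur()
ax=Q@(Rot(30,30)@Rz(np.pi)).T@[0,0,1];m=p-.019*Q[:,2]
print("axis",ax,m);print((proj(s,[m+.068*ax,m+.05*ax])-[310,160])*4.8)
E
```

```text
axis [-0.08314426  0.9963686   0.01834815]
[[357.99719906 197.2981113 ]]
time_s: 9.75
eef_pos: [0.4573, 0.0342, 0.0604]
eef_rot: [0.19, 0.655, 0.711, -0.171]
wrist_force: [0.5, 0.2, -1.2]
opening: 0.372
grasp_force: 59.2
d [ 0.0113 -0.0016  0.0199] rv [ 0.002  -0.0058 -0.0071] rows>= 0.4
d [ 0.0122 -0.0016  0.0217] rv [ 0.002  -0.0058 -0.0071] rows>= 0.4
[ 0.04554258 -0.49291382 -0.8688854 ] [ 0.0439256 -0.4980668 -0.8660254]
axis [-0.08287618  0.9965437   0.00567462] [0.45688804 0.04370389 0.0774581 ]
[[178.42330204 388.43076809]
 [172.18972575 356.47635968]]
```

View pics/s3.png

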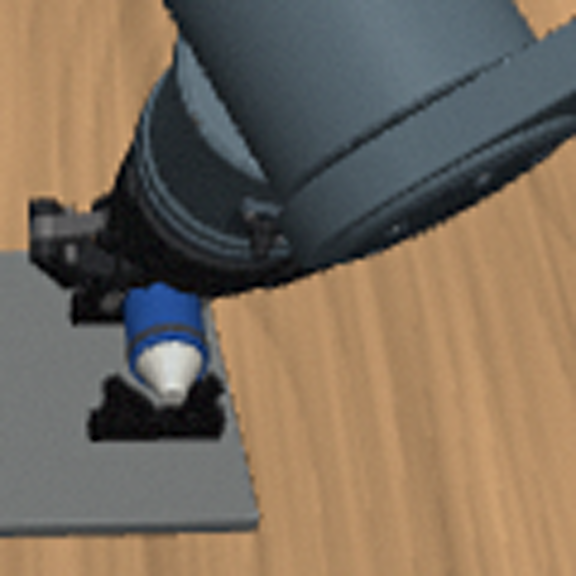

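Run:
```python
from way import *
s=optics.camera_params("side");x=[.5152,.0488,.088]
print((proj(s,T(x,np.array([[-90,40,12],[-30,40,12],[-60,40,12],[-60,0,77.5],[-60,68,77.5]])/1000))-[310,160])*4.8)
print(T(x,[[-.06,0,.052],[.068,.035,.054]]))
```

```text
[[219.8589822  436.42107859]
 [ 87.67359753 438.54465816]
 [153.83646709 437.48174097]
 [159.15501854 272.59090419]
 [182.60631186 388.82382977]]
[[0.45543217 0.04352681 0.052     ]
 [0.57986085 0.08964085 0.054     ]]
```

Run:
```python
from way import *
import cv2
p,Q=cur();ax=Q@(Rot(30,30)@Rz(np.pi)).T@[0,0,1];m=p-.019*Q[:,2]
sx=np.cross(ax,[0,0,1])
for n in("wrist","side"):
    c=optics.camera_params(n);im=optics.camera(n).astype(int)
    M=((im[...,0]>im[...,2]*1.8+15)&(im[...,0]>im[...,1]*1.5)).astype(np.uint8)
    k,lab,st,ce=cv2.connectedComponentsWithStats(M);i=1+st[1:,4].argmax();print(n,st[i],ce[i].round(1))
    # synth silhouette of blue cylinder hull
    th=np.linspace(0,2*np.pi,40);up=np.cross(sx,ax)
    P=np.concatenate([[m+s*ax+.017*(np.cos(t)*sx+np.sin(t)*up) for t in th] for s in(-.05,.05)])
    h=proj(c,P);print("pred bbox",h.min(0).round(1),h.max(0).round(1))
    ys,xs=np.where(lab==i)
    for r in np.linspace(ys.min()+2,ys.max()-2,6).astype(int):print(r,xs[ys==r].min(),xs[ys==r].max())
    hull=cv2.convexHull(h.astype(np.float32)).astype(np.int32);Z=np.zeros(M.shape,np.uint8);cv2.fillConvexPoly(Z,hull,1);ys,xs=np.where(Z)
    for r in np.linspace(ys.min()+2,ys.max()-2,8).astype(int):print("  pred",r,xs[ys==r].min(),xs[ys==r].max())
    v=(im.copy()).astype(np.uint8);cv2.polylines(v,[hull],True,(0,255,255),1)
    D=T([.5152,.0488,.088],np.array([[x,y,z] for y in(32,40,-32,-40) for x,z in((-90,49),(-30,49))])/1000)
    for u in proj(c,D):cv2.circle(v,tuple(int(round(a)) for a in u),2,(0,0,255),-1)
    cv2.imwrite(f"pics/o_{n}.png",v)
```

```text
wrist [ 235  246  104  137 8901] [282.4 317.4]
pred bbox [223.9 173.1] [343.7 392.2]
248 235 236
274 238 333
300 240 328
327 243 320
353 246 315
380 267 293
  pred 175 263 304
  pred 205 225 341
  pred 236 227 340
  pred 267 232 334
  pred 297 237 329
  pred 328 243 324
  pred 359 248 318
  pred 390 272 295
side [544 103  16  28 135] [552.1 115.5]
pred bbox [331.7 195.1] [354.3 239.8]
105 546 550
109 545 550
114 548 554
118 550 558
123 554 557
128 558 558
  pred 197 333 346
  pred 202 331 348
  pred 208 332 349
  pred 214 333 350
  pred 219 334 351
  pred 225 335 353
  pred 231 336 354
  pred 237 338 352
```

View pics/o_wrist.png

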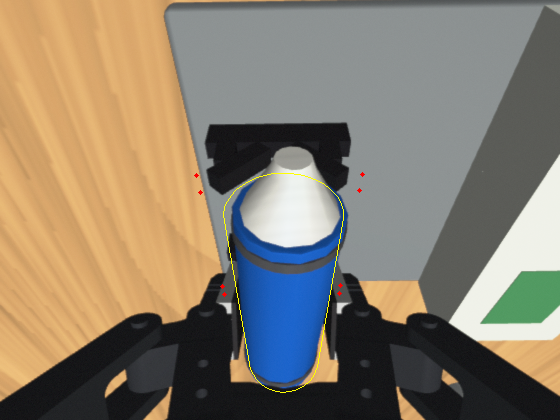

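Run:
```python
from way import *
Rt=Rot(95.04+2,120)@Rz(np.pi)
for z in(.06,.054,.051):delta([.4550,.0435,z],Rt)
```

```text
d [ 0.0086 -0.002   0.0155] rv [-0.0134 -0.0054 -0.0381] rows>= 0.3
d [ 0.0115 -0.002   0.0207] rv [-0.0134 -0.0054 -0.0381] rows>= 0.4
d [ 0.013  -0.002   0.0233] rv [-0.0134 -0.0054 -0.0381] rows>= 0.4
```

```bash
python3 jog.py '[[0.004,-0.002,0.008,-0.013,-0.005,-0.038,0],[0.0086,-0.002,0.0155,-0.013,-0.005,-0.038,0],[0.010,-0.002,0.018,-0.013,-0.005,-0.038,0],[0.0107,-0.002,0.0193,-0.013,-0.005,-0.038,0],[0.0107,-0.002,0.0193,-0.013,-0.005,-0.038,0]]'
python3 - <<'E'
from way import *
o=ctrl.get_obs();p,Q=cur();print(o["wrist_force"],o["torque"],p-.019*Q[:,2])
E
python3 jog.py '[[0.0005,0,0.0009,0,0,0,0],[0.0008,0,0.0014,0,0,0,0],[0.0008,0,0.0014,0,0,0,0]]'
python3 - <<'E'
from way import *
o=ctrl.get_obs();p,Q=cur();print(o["wrist_force"],o["torque"],p-.019*Q[:,2])
E
```

```text
time_s: 10.52
eef_pos: [0.4553, 0.0338, 0.038]
eef_rot: [0.193, 0.64, 0.724, -0.172]
wrist_force: [-0.4, -0.1, -2.0]
opening: 0.373
grasp_force: 59.2
[-0.37945521 -0.10638219 -2.01966655] [ 0.34862257  0.03141039 -0.00422176] [0.4541762  0.04328012 0.05444536]
time_s: 10.9
eef_pos: [0.4556, 0.0339, 0.0367]
eef_rot: [0.193, 0.64, 0.724, -0.172]
wrist_force: [0.6, 0.3, 0.1]
opening: 0.373
grasp_force: 59.3
[0.57234622 0.28282195 0.06561231] [ 2.27888441e-01 -5.18151155e-02  2.05426823e-04] [0.45442124 0.04329677 0.05311369]
```

```bash
python3 jog.py '[[0.0005,0,0.0009,0,0,0,0],[0.0005,0,0.0009,0,0,0,0]]'
python3 - <<'E'
from way import *
o=ctrl.get_obs();p,Q=cur();print(o["wrist_force"],o["torque"],p-.019*Q[:,2])
E
python3 jog.py '[[0.0003,0,0.0005,0,0,0,0],[0.0003,0,0.0005,0,0,0,0]]'
python3 - <<'E'
from way import *
o=ctrl.get_obs();p,Q=cur();print(o["wrist_force"],o["torque"],p-.019*Q[:,2])
E
```

```text
time_s: 11.15
eef_pos: [0.4561, 0.0338, 0.036]
eef_rot: [0.194, 0.64, 0.724, -0.172]
wrist_force: [2.1, -0.5, 4.6]
opening: 0.37
grasp_force: 59.7
[ 2.10802439 -0.50756113  4.56626877] [-0.04953345 -0.12273684  0.14745535] [0.45492234 0.04328195 0.05246214]
time_s: 11.4
eef_pos: [0.4562, 0.0338, 0.0359]
eef_rot: [0.194, 0.64, 0.724, -0.172]
wrist_force: [-0.8, -0.1, 8.4]
opening: 0.371
grasp_force: 60.0
[-0.81436529 -0.11043431  8.43122054] [-0.28573069  0.0320009   0.10820667] [0.45505934 0.04324866 0.05235966]
```

```bash
python3 jog.py '[[0,0,0,0,0,0,0.4],[0,0,0,0,0,0,0.43],[0,0,0,0,0,0,0.5],[0,0,0,0,0,0,0.65],[0,0,0,0,0,0,0.8],[0,0,0,0,0,0,0.8]]'
python3 jog.py '[[0,0,-0.02,0,0,0,0.8],[0,0,-0.06,0,0,0,0.8],[0,0,-0.12,0,0,0,0.8],[0,0,-0.17,0,0,0,0.8],[0,0,-0.17,0,0,0,0.8]]'
python3 - <<'E'
from way import *
import cv2
print(np.round(ctrl.get_obs()["q"],2))
a=[]
m=np.array([.4554,.0435,.052]);ax=np.array([-.088,.996,0]);sx=np.array([.996,.088,0]);up=np.array([0,0,1])
for n in("wrist","side"):
    c=optics.camera_params(n);v=optics.camera(n).copy()
    th=np.linspace(0,2*np.pi,40)
    P=np.concatenate([[m+s*ax+.017*(np.cos(t)*sx+np.sin(t)*up) for t in th] for s in(-.05,.05)])
    h=proj(c,P);cv2.polylines(v,[cv2.convexHull(h.astype(np.float32)).astype(np.int32)],True,(0,255,255),1)
    if n=="side":v=cv2.resize(v[185:285,255:375],(480,400),interpolation=cv2.INTER_CUBIC)
    else:v=v[:400,120:440]
    a.append(v[:400])
cv2.imwrite("pics/o2.png",np.hstack(a))
# next: pin pregrasp
pin=T([.429,.2578,-.293],[[-.012,0,.1]])[0];print(pin)
for hd in(-20,-17+45,-17-45,-17+90,-17-90):
  for fl in(0,1):
    print(hd,fl,end=' ');q,p,Rt=solve(pin,hd,90,fl)
E
```

```text
time_s: 12.15
eef_pos: [0.4552, 0.0338, 0.0348]
eef_rot: [0.193, 0.64, 0.724, -0.172]
wrist_force: [-0.0, -0.6, -0.1]
opening: 0.799
grasp_force: 0.0
time_s: 12.78
eef_pos: [0.4476, 0.1204, 0.1858]
eef_rot: [0.195, 0.64, 0.724, -0.169]
wrist_force: [0.3, -0.5, -0.1]
opening: 0.801
grasp_force: 0.0
[ 0.34  0.13  1.85 -0.53  1.31  0.4 ]
[0.41751142 0.26126591 0.1       ]
-20 0 q [ 0.32  0.19  1.93 -0.    1.02 -0.9 ]
-20 1 q [ 0.32  0.19  1.93 -0.    1.02  2.24]
28 0 q [ 0.32  0.19  1.93 -0.    1.02 -1.74]
28 1 q [ 0.32  0.19  1.93 -0.    1.02  1.4 ]
-62 0 q [ 0.32  0.19  1.93 -0.    1.02 -0.17]
-62 1 q [0.32 0.19 1.93 0.   1.02 2.97]
73 0 q [ 0.32  0.19  1.93 -0.    1.02 -2.53]
73 1 q [ 0.32  0.19  1.93 -0.    1.02  0.62]
-107 0 q [ 0.32  0.19  1.93 -0.    1.02  0.62]
-107 1 q [ 0.32  0.19  1.93 -0.    1.02 -2.53]
```

View pics/o2.png

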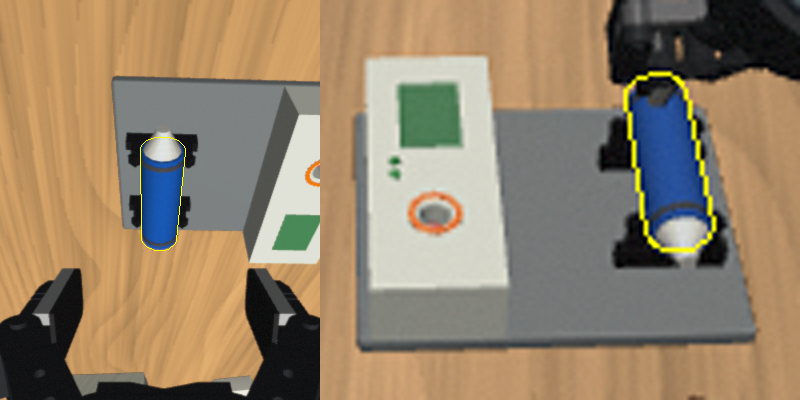

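Run:
```python
from way import *
delta([.4175,.2613,.21],Rot(85,90)@Rz(np.pi))
```

```text
d [ 0.1213 -0.0098 -0.0803] rv [0.053  0.5217 0.2064] rows>= 3.0
```

```bash
python3 jog.py '[[0.121,-0.01,-0.08,0.053,0.522,0.206,1],[0.121,-0.01,-0.08,0.053,0.522,0.206,1],[0.121,-0.01,-0.08,0.053,0.522,0.206,1],[0.121,-0.01,-0.08,0.053,0.522,0.206,1],[0.121,-0.01,-0.08,0.053,0.522,0.206,1],[0.121,-0.01,-0.08,0.053,0.522,0.206,1]]'
cat > pinloc.py <<'E'
from way import *
import cv2
def ymask(n):
    c=optics.camera_params(n);im=optics.camera(n);hsv=cv2.cvtColor(im,cv2.COLOR_BGR2HSV)
    M=((hsv[...,0]>22)&(hsv[...,0]<36)&(hsv[...,1]>190)&(hsv[...,2]>60)).astype(np.uint8)
    return c,M,im
def cyl(x,y,z0,z1,r,dx=0,dy=0):
    th=np.linspace(0,2*np.pi,48);return np.concatenate([np.c_[x+s*dx+r*np.cos(th),y+s*dy+r*np.sin(th),np.full(48,z)] for s,z in((0,z0),(1,z1))])
def pred(c,P,shape=(420,560)):
    Z=np.zeros(shape,np.uint8);cv2.fillConvexPoly(Z,cv2.convexHull((proj(c,P)*16).astype(np.float32)).astype(np.int32),1,shift=4);return Z
E
python3 - <<'E'
from pinloc import *
c,M,im=ymask("wrist");cv2.imwrite("pics/w5.png",im)
k,lab,st,ce=cv2.connectedComponentsWithStats(M)
i=[j for j in range(1,k) if st[j,4]>60];print([(st[j].tolist(),ce[j].round(1)) for j in i])
Z=pred(c,cyl(.4175,.2613,.064,.124,.008));ys,xs=np.where(Z);print("pred",xs.min(),ys.min(),np.ptp(xs)+1,np.ptp(ys)+1,len(xs),xs.mean(),ys.mean())
from scipy.optimize import minimize
f=lambda v:np.abs(pred(c,cyl(v[0],v[1],.064,.124,.008)).astype(int)-M*(lab==i[np.argmax([st[j,4] for j in i])])).sum()
r=minimize(f,[.4175,.2613],method="Nelder-Mead",options=dict(initial_simplex=[[.4175,.2613],[.4205,.2613],[.4175,.2643]]));print(r.x,r.fun,cur())
delta([.4175,.2613,.102],Rot(85,90)@Rz(np.pi))
E
```

```text
time_s: 13.62
eef_pos: [0.4173, 0.2602, 0.19]
eef_rot: [0.0, 0.737, 0.676, -0.002]
wrist_force: [0.5, -0.5, 0.6]
opening: 1.001
grasp_force: 0.0
[([273, 196, 24, 44, 852], array([284.8, 218.1]))]
pred 271 194 27 48 1052 284.2205323193916 218.70817490494298
[0.41733594 0.26281172] 187.0 (array([0.41734931, 0.26041454, 0.19015671]), array([[ 0.08687408,  0.99621771, -0.00177828],
       [ 0.99621721, -0.08687742, -0.00189556],
       [-0.00204288, -0.00160688, -0.99999662]]))
d [0.0011 0.0002 0.1072] rv [-0.0016  0.002   0.0003] rows>= 1.7
```

```bash
python3 jog.py '[[0.001,0,0.04,-0.002,0.002,0,1],[0.0015,0,0.075,-0.002,0.002,0,1],[0.0015,0,0.097,-0.002,0.002,0,1],[0.0015,0,0.1072,-0.002,0.002,0,1],[0.0015,0,0.1072,-0.002,0.002,0,1]]'
python3 jog.py '[[0,0,0,0,0,0,0.5],[0,0,0,0,0,0,0.3],[0,0,0,0,0,0,0.15],[0,0,0,0,0,0,0],[0,0,0,0,0,0,0],[0,0,0,0,0,0,0],[0,0,0,0,0,0,0],[0,0,0,0,0,0,0]]'
python3 - <<'E'
from way import *
o=ctrl.get_obs();p,Q=cur();print(o["wrist_force"],o["torque"],p-.019*Q[:,2],Q[:,2])
E
```

```text
time_s: 14.3
eef_pos: [0.4174, 0.2622, 0.0833]
eef_rot: [-0.0, 0.737, 0.676, 0.001]
wrist_force: [0.6, -0.5, -0.5]
opening: 0.998
grasp_force: 0.0
time_s: 15.3
eef_pos: [0.418, 0.2623, 0.0842]
eef_rot: [0.0, 0.737, 0.675, 0.002]
wrist_force: [-1.0, -1.3, 5.1]
opening: 0.172
grasp_force: 58.5
[-1.04162384 -1.32822831  5.08616731] [-0.18857529  0.24539799 -0.01499096] [0.41800285 0.26229966 0.10318692] [ 0.00237935  0.00211195 -0.99999494]
```

```bash
python3 jog.py '[[0,0,-0.02,0,0,0,0],[0,0,-0.05,0,0,0,0],[0,0,-0.09,0,0,0,0],[0,0,-0.12,0,0,0,0],[0,0,-0.12,0,0,0,0]]'
python3 - <<'E'
from pinloc import *
delta([.5797,.0897,.2],Rot(85,90)@Rz(np.pi),False)
E
```

```text
time_s: 15.92
eef_pos: [0.419, 0.2626, 0.2059]
eef_rot: [0.001, 0.737, 0.675, 0.004]
wrist_force: [0.3, -0.3, -0.7]
opening: 0.169
grasp_force: 58.6
d [-0.1582  0.1752  0.0063] rv [ 0.006  -0.0041 -0.0003] rows>= 3.8
```

```bash
python3 jog.py '[[-0.05,0.055,0.002,0.006,-0.004,0,0],[-0.1,0.11,0.006,0.006,-0.004,0,0],[-0.135,0.15,0.006,0.006,-0.004,0,0],[-0.158,0.175,0.006,0.006,-0.004,0,0],[-0.158,0.175,0.006,0.006,-0.004,0,0],[-0.158,0.175,0.006,0.006,-0.004,0,0]]'
cat > chk.py <<'E'
from pinloc import *
p,Q=cur();tip=p+.075*Q[:,2];sh=p+.020*Q[:,2];print("tcp",p.round(4),"tip",tip.round(4),"z",Q[:,2].round(4))
import sys
for n in("side","top","wrist"):
    c,M,im=ymask(n);cv2.imwrite(f"pics/c{sys.argv[1]}_{n}.png",im)
    hsv=cv2.cvtColor(im,cv2.COLOR_BGR2HSV)
    O=((hsv[...,0]>4)&(hsv[...,0]<14)&(hsv[...,1]>150)&(hsv[...,2]>120)).astype(np.uint8)
    u=proj(c,[[.5797,.0897,.054],tip,sh,p-.019*Q[:,2],p-.040*Q[:,2]]);x,y=u[0].astype(int)
    m=np.zeros_like(O);m[max(y-45,0):y+45,max(x-45,0):x+45]=1
    ys,xs=np.where(O*m)
    print(n,"ring pred",u[0].round(1),"n",len(xs),len(xs) and((xs.min()+xs.max())/2,(ys.min()+ys.max())/2,np.ptp(xs),np.ptp(ys)),"tip,sh,grasp,top pred",u[1:].round(1).tolist())
    k,lab,st,ce=cv2.connectedComponentsWithStats(M)
    for j in range(1,k):
        if st[j,4]>15 and np.hypot(*(ce[j]-u[3]))<60:print("  yellow",st[j].tolist(),ce[j].round(1))
E
python3 chk.py 1
```

```text
time_s: 16.68
eef_pos: [0.5767, 0.0895, 0.1957]
eef_rot: [-0.002, 0.738, 0.675, -0.003]
wrist_force: [-0.3, -0.3, -0.4]
opening: 0.167
grasp_force: 58.7
tcp [0.5767 0.0895 0.1957] tip [0.5761 0.0894 0.1207] z [-0.0081 -0.001  -1.    ]
side ring pred [283.4 237.4] n 32 (np.float64(283.0), np.float64(237.5), np.int64(12), np.int64(9)) tip,sh,grasp,top pred [[285.9, 215.0], [286.3, 194.4], [286.7, 178.4], [286.9, 169.3]]
top ring pred [245.2 209.1] n 0 0 tip,sh,grasp,top pred [[243.7, 205.9], [242.2, 201.7], [241.1, 198.4], [240.5, 196.6]]
wrist ring pred [288.7 201.4] n 61 (np.float64(288.5), np.float64(202.0), np.int64(33), np.int64(32)) tip,sh,grasp,top pred [[283.8, 227.4], [283.8, 262.0], [283.9, 302.3], [283.9, 334.5]]
  yellow [263, 250, 43, 103, 3563] [283.8 303.5]
```

Run:
```python
import cv2,numpy as np
im=cv2.imread("pics/c1_wrist.png")
for r in range(186,264,3):print(r,[tuple(int(v) for v in im[r,c]) for c in (272,278,281,284,287,290,296)])
s=cv2.imread("pics/c1_side.png")
for r in range(190,224,2):print(r,[int(s[r,c].sum()) for c in range(276,298)])
```

```text
186 [(223, 232, 230), (221, 231, 229), (215, 227, 230), (123, 171, 241), (103, 163, 241), (79, 151, 243), (220, 230, 229)]
189 [(222, 232, 230), (103, 158, 239), (0, 130, 244), (28, 135, 244), (81, 155, 242), (44, 139, 244), (21, 132, 243)]
192 [(222, 232, 230), (0, 129, 244), (185, 211, 234), (177, 190, 197), (151, 162, 176), (154, 164, 176), (92, 156, 242)]
195 [(211, 225, 231), (188, 213, 232), (121, 131, 197), (24, 34, 224), (12, 23, 226), (14, 24, 226), (159, 170, 179)]
198 [(77, 150, 242), (182, 195, 193), (23, 35, 224), (15, 24, 226), (16, 25, 226), (7, 24, 226), (59, 67, 199)]
201 [(11, 130, 244), (163, 174, 171), (39, 46, 212), (15, 24, 225), (14, 26, 226), (13, 24, 226), (74, 80, 132)]
204 [(47, 139, 244), (181, 193, 191), (107, 113, 116), (40, 47, 218), (14, 22, 226), (19, 28, 226), (90, 96, 95)]
207 [(122, 176, 241), (202, 217, 216), (124, 132, 131), (115, 123, 123), (114, 121, 128), (112, 118, 121), (134, 144, 142)]
210 [(161, 201, 237), (140, 176, 225), (205, 218, 216), (152, 161, 159), (122, 132, 129), (117, 126, 124), (205, 218, 216)]
213 [(222, 231, 230), (0, 129, 24
[... 3207 characters left out ...]
 623, 603]
212 [273, 284, 279, 282, 271, 279, 281, 276, 290, 297, 289, 242, 272, 319, 642, 623, 612, 615, 620, 613, 621, 613]
214 [280, 276, 287, 282, 280, 278, 279, 283, 279, 300, 287, 232, 278, 304, 568, 631, 619, 613, 613, 624, 617, 612]
216 [272, 280, 274, 291, 285, 281, 274, 285, 281, 228, 291, 287, 273, 301, 559, 629, 622, 617, 616, 620, 623, 617]
218 [278, 281, 283, 286, 283, 279, 279, 282, 285, 284, 277, 284, 278, 285, 469, 631, 615, 613, 618, 613, 616, 612]
220 [265, 269, 271, 266, 268, 276, 273, 267, 274, 266, 269, 262, 265, 277, 464, 632, 619, 614, 623, 620, 618, 617]
222 [587, 591, 590, 588, 590, 589, 590, 589, 607, 605, 597, 594, 601, 596, 595, 622, 612, 616, 617, 614, 620, 620]
```

Run:
```python
from way import *
delta([.5797,.0897,.14],Rot(85,90)@Rz(np.pi),False)
```

```text
d [-0.0004  0.0032  0.057 ] rv [-0.0057  0.0018  0.0012] rows>= 0.9
```

```bash
python3 jog.py '[[0,0.003,0.02,-0.006,0.002,0,0],[0,0.003,0.045,-0.006,0.002,0,0],[0,0.003,0.057,-0.006,0.002,0,0],[0,0.003,0.057,-0.006,0.002,0,0],[0,0.003,0.057,-0.006,0.002,0,0]]'
python3 chk.py 2
python3 - <<'E'
from way import *
delta([.5797,.0897,.118],Rot(85,90)@Rz(np.pi),False)
delta([.5797,.0897,.107],Rot(85,90)@Rz(np.pi),False)
E
```

```text
time_s: 17.45
eef_pos: [0.5813, 0.0892, 0.1416]
eef_rot: [0.001, 0.737, 0.676, 0.001]
wrist_force: [0.8, 0.1, -0.8]
opening: 0.166
grasp_force: 58.7
tcp [0.5813 0.0892 0.1416] tip [0.5815 0.0892 0.0666] z [ 3.1e-03 -2.0e-04 -1.0e+00]
side ring pred [283.4 237.4] n 31 (np.float64(283.0), np.float64(238.0), np.int64(12), np.int64(8)) tip,sh,grasp,top pred [[282.6, 233.1], [283.2, 214.4], [283.7, 200.0], [283.9, 191.8]]
top ring pred [245.2 209.1] n 0 0 tip,sh,grasp,top pred [[245.1, 207.6], [243.8, 203.9], [242.8, 201.0], [242.2, 199.4]]
wrist ring pred [280.8 220.1] n 98 (np.float64(280.5), np.float64(221.0), np.int64(41), np.int64(40)) tip,sh,grasp,top pred [[283.6, 226.3], [283.5, 260.7], [283.3, 301.0], [283.2, 333.3]]
  yellow [263, 250, 43, 102, 3529] [283.7 303.3]
d [ 0.0006 -0.0018  0.0237] rv [ 0.0033 -0.0001 -0.0003] rows>= 0.4
d [ 0.0006 -0.0019  0.0347] rv [ 0.0033 -0.0001 -0.0003] rows>= 0.6
```

```bash
python3 jog.py '[[0.0006,-0.0018,0.004,0.003,0,0,0],[0.0006,-0.0018,0.01,0.003,0,0,0],[0.0006,-0.0018,0.016,0.003,0,0,0],[0.0006,-0.0018,0.022,0.003,0,0,0],[0.0006,-0.0018,0.0255,0.003,0,0,0],[0.0006,-0.0018,0.0255,0.003,0,0,0]]'
python3 jog.py '[[0,0,0.002,0,0,0,0],[0,0,0.004,0,0,0,0],[0,0,0.006,0,0,0,0],[0,0,0.006,0,0,0,0],[0,0,0.006,0,0,0,0]]'
```

```text
time_s: 18.35
eef_pos: [0.5787, 0.0897, 0.1146]
eef_rot: [-0.001, 0.737, 0.675, -0.001]
wrist_force: [0.1, -1.0, -0.2]
opening: 0.169
grasp_force: 58.7
time_s: 18.98
eef_pos: [0.5793, 0.0897, 0.1095]
eef_rot: [-0.0, 0.737, 0.675, -0.0]
wrist_force: [-0.8, 0.4, 2.7]
opening: 0.172
grasp_force: 59.1
```

```bash
python3 jog.py '[[0,0,0.0015,0,0,0,0],[0,0,0.003,0,0,0,0],[0,0,0.003,0,0,0,0],[0,0,0.003,0,0,0,0]]'
python3 jog.py '[[0,0,0.001,0,0,0,0],[0,0,0.002,0,0,0,0],[0,0,0.002,0,0,0,0],[0,0,0.002,0,0,0,0]]'
```

```text
time_s: 19.48
eef_pos: [0.5795, 0.0897, 0.1069]
eef_rot: [-0.0, 0.737, 0.675, -0.0]
wrist_force: [-1.5, 1.0, 7.1]
opening: 0.17
grasp_force: 59.7
time_s: 19.98
eef_pos: [0.58, 0.0897, 0.1064]
eef_rot: [0.0, 0.737, 0.676, 0.0]
wrist_force: [-4.2, -0.4, 17.1]
opening: 0.171
grasp_force: 61.0
```

```bash
python3 jog.py '[[0,0,0,0,0,0,0],[0,0,0,0,0,0,0],[0,0,0,0,0,0,0],[0,0,0,0,0,0,0]]'
python3 - <<'E'
from pinloc import *
c=optics.camera_params("side");im=optics.camera("side").astype(int)
M=((im[...,0]>im[...,2]*1.8+15)&(im[...,0]>im[...,1]*1.5));M[:180]=0
ys,xs=np.where(M);print(xs.min(),xs.max(),ys.min(),ys.max(),len(xs),xs.mean(),ys.mean())
m=np.array([.4554,.0435,.052]);ax=np.array([-.088,.996,0])
print(proj(c,[m-.05*ax,m+.05*ax]))
print(hand_in())
E
```

```text
time_s: 20.48
eef_pos: [0.58, 0.0897, 0.1064]
eef_rot: [0.0, 0.737, 0.676, 0.0]
wrist_force: [-3.9, 0.1, 17.0]
opening: 0.174
grasp_force: 61.0
332 353 206 247 488 341.16188524590166 223.81762295081967
[[338.57304264 208.90591677]
 [345.10727732 242.52607562]]
the job is handed in; nothing more can be done
None
```

The job is handed in at 20.5 s. The handpiece lies in both saddles, and the arm is still gripping the pin and holding the reset button against its stop at about 17 N. I haven't seen the judge's verdict, and I didn't re-check the bottle, cup or hammer, though no move was planned near them.

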